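# Load a sample pot into the sprung feeder of a school-lab reader

## Robot

A 6-joint arm with a two-finger parallel gripper is mounted at the origin on the work surface. World frame = base frame: x ahead of the robot, y to its left, z up, the work surface at z = 0. Lengths are in mm, angles in degrees, forces in N, time in s.
With the tool pointing down it reaches from about 275 to 975 mm from the base axis. Payload 8.4 kg.
Tool frame: the origin (TCP) lies between the finger pads; the fingertips stand 8 mm ahead of it and the grasp point (between the pads) lies 11 mm behind it (bot.tip_reach is the distance from the TCP to the fingertips, in mm); z points along the fingers, y is the direction in which the jaws open and shut (so a half turn about z gives the same grasp; the last joint's range is limited). The gripper opens to 92 mm and grips with 3 to 60 N. Pads are 20 mm wide; open, the fingers measure 128 mm over their backs; the gripper's body (75 mm by 189 mm) begins 69 mm behind the grasp point.
Start: joints at [-70.497, 20.225, 93.587, -0, 66.188, -0.138], TCP at [210.077, -588.639, 222.583] pointing down, gripper open.
Joint ranges: [-150.9, 150.9], [-52.94, 120.26], [3.33, 152.33], [-74.26, 254.26], [0, 154.13], [-172.89, 172.89]. Speed limits (degrees/s): [127.2, 127.2, 159.86, 180, 180, 180].

## Interface

Orientations are given as a 3x3 rotation matrix whose columns are the frame's x, y, z axes.
In Python, from station import bot, optics gives the robot as it stands.
- The arm moves only by the tool carry_out, never from a script. Its argument "deltas" is a list of rows, each a list of 3 entries, a list of its own where there are three numbers: the turn, a rotation vector about the world's x, y, z in degrees, then the shift along the world's x, y, z in cm, then the closure in counts, from 0 (fully open) to 255 (shut). In form: [[[ax, ay, az], [dx, dy, dz], jaw], ...]. A call has exactly 10 rows; each row is the pose to reach, as a shift and turn from the pose commanded when the call began; what a row does not reach only later rows make up. A row lasts 1/8 s, in which the tool goes at most 62.5 mm and 10.7 degrees, less where a joint would pass 70% of its speed; a pose out of reach is approached as far as the arm can. A call with a gripper value outside its range is refused whole. The fingers move at their own pace and stop on an object; "force" is the grip in N (left out, the last holds). Time passes only in rows, so rows that repeat a pose let the fingers close, or fill a call up. It gives the time, the measured TCP pose, the force and the opening at its end, in the units of the state.
- bot.sense(): the state, without advancing time (a new reading comes with each control period).
- optics.snapshot(name): name is "scene" or "top"; returns a dict with "pixels" (480x640x3 uint8, red, green, blue), "z_map" (480x640 float32, mm along the optical axis (not along the pixel's ray), 0 where there is no reading), "K" (3x3 intrinsics, pixels), "dist" ([k1, k2, p1, p2, k3] as OpenCV has them; the pictures are not rectified), "extrinsics" (4x4, takes a point from camera to world coordinates). Camera axes: x right, y down, z forward; pixel columns grow to the right and rows downward; lengths in mm; the calibration is good to about 2 mm. A picture is of the moment at which its call begins.
- bot.close_job(): hands the job in, once; it reports no verdict.
The state is a dict: "time_s": time; "qpos": joint angles; "qvel": joint speeds; "tau": joint torques, N m; "tcp_pos": TCP position; "ee_rot": TCP orientation; "wrist_force": force on the tool from outside, world axes, zero at the start; "ft_torque": the same for the moment, N m; "gripper_width": finger opening in mm.
Only numpy, scipy, OpenCV 4.12 (cv2) and the standard library are available. Lean on these libraries where they do the work, as an engineer would, in place of code of your own. Each camera call takes 0.05 s, during which the arm holds its last target.

## Task

Load the tall sample pot into the sample feeder: pull the sprung follower back by its upright post until its catch holds it open, stand the pot upright in the track between the reader and the follower, then push the post off the catch so that the follower springs shut and holds the pot against the reader. The shorter and the wider pots are not wanted.

Things in the scene. Friction and masses are not known exactly. Their poses are not given: they have to be found in the camera images.
- feeder: Fixed aluminium plate 84 x 325 x 6 mm with an open track along its y, channel 60 mm wide, floor 6 mm and side walls 27 mm above the bench. White reader box (100 x 85 x 80 mm high) at the -y end: its face, y = -60 mm, is the front stop. Catch bridge across the track at y = 130 mm, 54 mm high. Origin: on the bench on the track's centre line, below the post at travel 0. +y: pull-back; z up.
- follower (a joint): Travel (m) of the sprung follower along the feeder's +y. Its face plate (46 mm high) is at y = -40 mm + travel. Spring 2 to 3.5 N forward. Near 0.05 it meets the click catch (about 12 N to pass); pulled to 0.062 or more it stays at about 0.059 when let go, a 79 mm gap to the reader. End stop 0.068. Pushed 12 mm forward off the catch (about 5 N) it springs shut by itself: 0.016 on the tall pot.
- follower_post (a point): Grip point of the follower's black upright post, 14 x 14 mm, top 96 mm above the bench; the point is on its axis 74 mm above the bench, at feeder y = travel, x = 0; it moves with the follower, 40 mm behind the plate's front face. Pinch it from above, best with fingers closing across the track (feeder x), or push it along the track.
- pot_tall_center (a point): The tall sample pot, loose, upright on the bench left of the feeder: white plastic cylinder with grey lid, 36 mm diameter, 90 mm high, about 70 g. The point is on its axis half-way up (45 mm); z along the axis. Two pots of the same make stand near it in changing order: a short one (36 mm diameter, 48 mm high) and a wide jar (62 mm diameter, 60 mm high).
Mind the look-alikes: they are no part of the job. Leave any green or pink look-alike of the part that bears pot_tall_center alone.

How it is judged:
By the outcome, as a careful person would: the job done as asked, in the order asked, and still so for the second after the job is handed in, with the robot touching nothing.
It also fails if it takes over 58 s, if anything falls off the work surface, if the arm or the gripper's body presses on something with over 40 N, if the wrist force passes 120 N, or if a joint passes its speed limit or range.

## Working session

There is one attempt and no reset: what is moved stays moved. The work goes in short steps, Python scripts to look and compute and a tool call to move; the robot and the scene stay as the last step left them, time stands still between calls to the robot, and variables do not carry over. Pictures are saved under pics/ and viewed, and the job is handed in when it is done.

Besides the shell and the picture viewer there is one more tool, called after "Emit:" in YAML: its name, and indented under it one key for each argument. carry_out: Moves the arm, as the interface text tells. Its arguments: {"type":"object","properties":{"deltas":{"type":"array","items":{"type":"array"}},"force":{"type":"number"}},"required":["deltas"]}

```bash
ls; mkdir -p pics
python3 - <<'E'
from station import bot, optics
import cv2,numpy as np
for n in("scene","top"):
    s=optics.snapshot(n); np.savez(f"{n}0.npz",**s)
    cv2.imwrite(f"pics/{n}0.png",s["pixels"][:,:,::-1])
    print(n,s["K"].tolist(),s["dist"],np.round(s["extrinsics"],3).tolist())
st=bot.sense();print(st)
E
```

```text
pics
scene [[608.9193247204239, 0.0, 321.7825884168422], [0.0, 608.9193247204239, 242.90479490800465], [0.0, 0.0, 1.0]] [-0.10372542  0.          0.          0.          0.        ] [[0.721, 0.455, -0.523, 1077.317], [0.693, -0.489, 0.53, -421.849], [-0.014, -0.744, -0.667, 672.592], [0.0, 0.0, 0.0, 1.0]]
top [[436.7654364417642, 0.0, 314.1868515389957], [0.0, 436.7654364417642, 240.83504347933362], [0.0, 0.0, 1.0]] [-0.06459669  0.          0.          0.          0.        ] [[0.027, -0.973, 0.229, 405.136], [-1.0, -0.028, 0.002, 68.918], [0.005, -0.229, -0.974, 827.767], [0.0, 0.0, 0.0, 1.0]]
{'time_s': 0.1, 'qpos': array([-7.04974830e+01,  2.02598022e+01,  9.36222918e+01,  9.29594181e-04,
        6.61887575e+01, -1.40071213e-01]), 'qvel': array([-0.0968283 ,  0.03438888, -0.09252635,  0.16313035, -0.05932861,
        0.01779821]), 'tau': array([-6.99117572e-04, -5.94906986e+01, -3.34932625e+01,  6.99553848e-02,
        1.84087880e-02, -2.49144534e-05]), 'tcp_pos': array([ 209.93379899, -588.24332274,  221.94361443]), 'ee_rot': array([[ 9.41810059e-01,  3.36145288e-01, -3.98841996e-04],
       [ 3.36145524e-01, -9.41809331e-01,  1.17059952e-03],
       [ 1.78584000e-05, -1.23655136e-03, -9.99999235e-01]]), 'wrist_force': array([-0.35768969,  0.28417442, -0.2322637 ]), 'ft_torque': array([-0.01559611,  0.0052211 ,  0.04701038]), 'gripper_width': 92.22721506936587}
```

View pics/scene0.png

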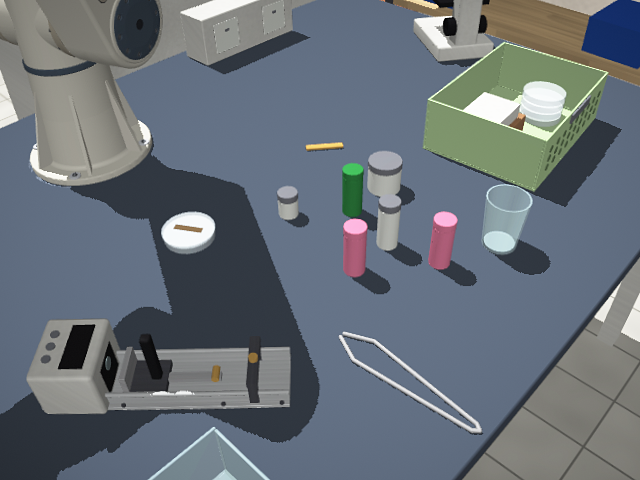

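View pics/top0.png

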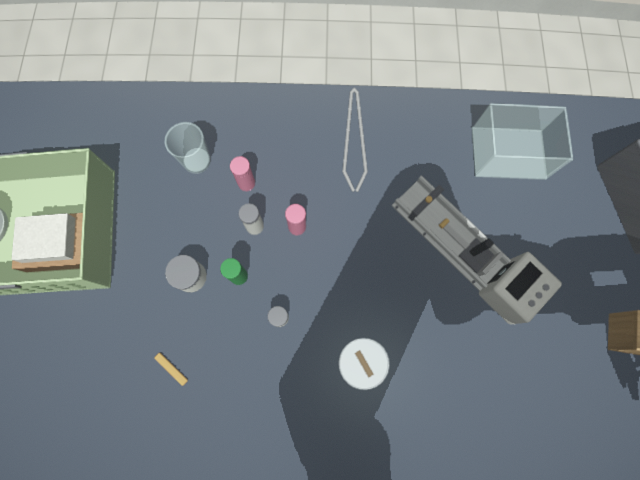

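Scene view: the tall white pot with a grey lid is at about (388,223), which is (252,218) in the top view. The pink look-alikes are at (355,248) and (443,240), the green one at (352,190), the short pot at (288,203) and the wide jar at (385,175). The feeder's reader is at (75,365) and its post at (150,355). Only (388,223) is white, grey-lidded, tall and slim. Next I'll take a confirming crop and measure.

```bash
cat > h.py <<'E'
import numpy as np,cv2
def cloud(s):
    z=s["z_map"]; h,w=z.shape
    u,v=np.meshgrid(np.arange(w),np.arange(h))
    p=cv2.undistortPoints(np.stack([u,v],-1).reshape(-1,1,2).astype(np.float64),s["K"],s["dist"]).reshape(h,w,2)
    c=np.concatenate([p*z[...,None],z[...,None]],-1)
    E=s["extrinsics"]; P=c@E[:3,:3].T+E[:3,3]; P[z==0]=np.nan
    return P
def proj(s,X):
    E=np.linalg.inv(s["extrinsics"]); r,_=cv2.Rodrigues(E[:3,:3])
    return cv2.projectPoints(np.asarray(X,float).reshape(-1,1,3),r,E[:3,3],s["K"],s["dist"])[0].reshape(-1,2)
E
python3 - <<'E'
from h import *
for n in("scene","top"):
    s=dict(np.load(n+"0.npz")); P=cloud(s); im=s["pixels"]
    print(n,"bench z",np.nanmedian(P[280:330,330:400,2]) if n=="scene" else np.nanmedian(P[380:440,200:270,2]))
    Z=P[...,2]
    if n=="top": boxes=dict(tall=(236,200,266,238),pinkA=(284,202,310,238),pinkB=(230,154,258,194),green=(220,256,250,288),short=(266,304,292,330),wide=(164,254,210,294))
    else: boxes=dict(tall=(374,192,402,252),pinkA=(340,216,370,280),pinkB=(427,210,460,272),green=(340,162,366,220),short=(275,184,302,222),wide=(364,150,404,198))
    for k,(a,b,c,d) in boxes.items():
        Q=P[b:d,a:c].reshape(-1,3); Q=Q[np.isfinite(Q[:,2])]; zt=np.percentile(Q[:,2],97)
        T=Q[(Q[:,2]>zt-4)&(Q[:,2]<zt+6)]; 
        hull=T[:,:2].astype(np.float32); (cx,cy),r=cv2.minEnclosingCircle(hull)
        print(k,"top z %.1f"%zt,"c",round(cx),round(cy),"r %.1f"%r,"mean",np.round(T[:,:2].mean(0)), len(T))
    # feeder
    m=(Z>3)&(Z<120)&(P[...,0]>150)&(P[...,0]<600)&(P[...,1]<-80)&(P[...,1]>-600)
    np.save(n+"_fe.npy",np.c_[P[m],im[m]]); print(m.sum())
s=dict(np.load("scene0.npz"));i=s["pixels"]
a=cv2.resize(i[140:290,260:480,::-1],None,fx=3,fy=3,interpolation=cv2.INTER_CUBIC)
cv2.imwrite("pics/pots.png",a)
a=cv2.resize(i[310:420,20:310,::-1],None,fx=2.7,fy=2.7,interpolation=cv2.INTER_CUBIC)
cv2.imwrite("pics/fe.png",a)
t=dict(np.load("top0.npz"))["pixels"]
cv2.imwrite("pics/fet.png",cv2.resize(t[165:335,380:570,::-1],None,fx=3.4,fy=3.4,interpolation=cv2.INTER_CUBIC))
E
```

```text
scene bench z -0.658611739312505
tall top z 90.3 c 629 184 r 18.1 mean [630. 183.] 263
pinkA top z 90.3 c 629 102 r 18.9 mean [630. 101.] 309
pinkB top z 89.6 c 718 206 r 19.4 mean [720. 206.] 297
green top z 89.2 c 567 164 r 75.8 mean [535. 203.] 234
short top z 48.4 c 454 128 r 20.0 mean [453. 128.] 219
wide top z 61.0 c 526 301 r 31.9 mean [527. 301.] 489
10796
top bench z -0.06707327623854553
tall top z 91.4 c 627 188 r 18.0 mean [627. 188.] 294
pinkA top z 91.6 c 628 105 r 17.5 mean [628. 105.] 292
pinkB top z 91.0 c 715 211 r 18.4 mean [715. 210.] 279
green top z 91.6 c 527 213 r 17.9 mean [527. 213.] 320
short top z 49.6 c 451 132 r 17.8 mean [451. 132.] 308
wide top z 61.7 c 523 305 r 30.9 mean [523. 305.] 850
7251
```

View pics/pots.png

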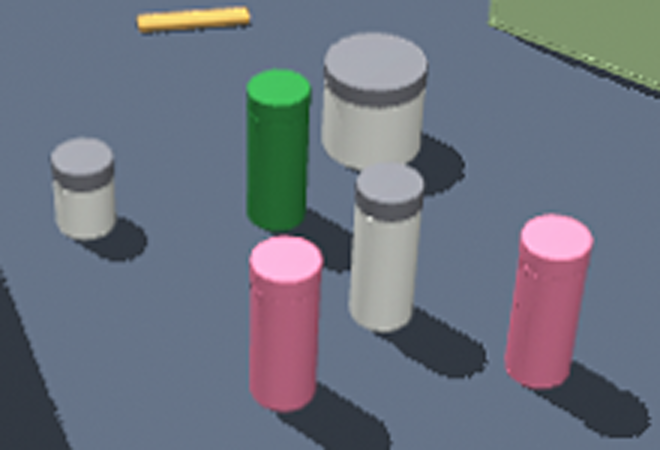

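View pics/fet.png

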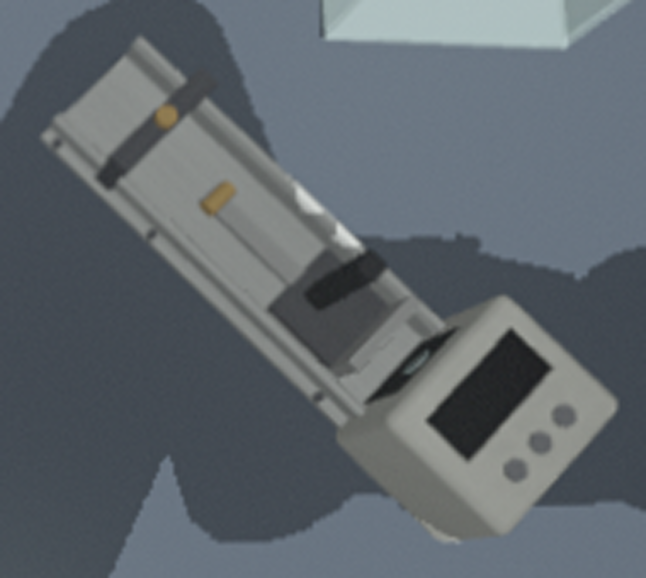

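View pics/fe.png

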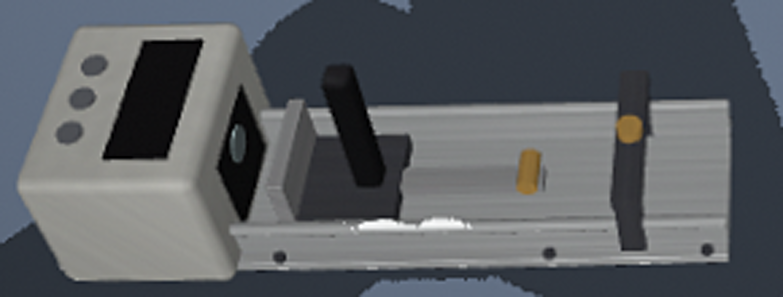

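The crop confirms it: white body, grey lid, tall and slim at crop (387,245). The feeder crop shows the follower closed at travel 0 and the post standing free. Now I'll fit the feeder pose.

Run:
```python
from h import *
for n in("scene","top"):
    A=np.load(n+"_fe.npy")
    T=A[(A[:,2]>76)&(A[:,2]<86)]
    # keep bright-ish cluster: reader top
    print(n,len(T),T[:,:3].min(0),T[:,:3].max(0))
    r=cv2.minAreaRect(T[:,:2].astype(np.float32)); print("reader",r)
    m=np.median(T[:,:2],0); T=T[np.linalg.norm(T[:,:2]-m,axis=1)<75]
    r=cv2.minAreaRect(T[:,:2].astype(np.float32)); print("reader",r)
    Q=A[(A[:,2]>90)&(A[:,2]<104)]; print("post top",len(Q),np.round(Q[:,:3].mean(0),1),np.round(Q[:,:3].min(0)),np.round(Q[:,:3].max(0)))
    W=A[(A[:,2]>24)&(A[:,2]<30)]; r=cv2.minAreaRect(W[:,:2].astype(np.float32)); print("walls",len(W),r)
    B=A[(A[:,2]>50)&(A[:,2]<58)&(A[:,3:].max(1)<90)]; print("dark 54",len(B),np.round(np.median(B[:,:3],0)))
```

```text
scene 3834 [ 452.40864291 -371.88459962   76.014689  ] [ 594.37791508 -228.51829792   85.81798329]
reader ((537.3634643554688, -286.3367004394531), (150.66741943359375, 98.85899353027344), 45.337589263916016)
reader ((514.16796875, -309.80718994140625), (84.67060089111328, 98.85899353027344), 45.337589263916016)
post top 109 [ 587.  -237.7   94. ] [ 576. -245.   90.] [ 594. -229.   97.]
walls 732 ((553.3588256835938, -272.79937744140625), (93.22223663330078, 199.31251525878906), 0.06730877608060837)
dark 54 149 [ 553. -270.   54.]
top 2666 [ 401.79744843 -509.58935472   76.00595645] [ 588.41882904 -225.52072694   85.89866736]
reader ((483.92047119140625, -357.6689147949219), (326.6019592285156, 115.40658569335938), 62.883216857910156)
reader ((510.8720397949219, -306.2885437011719), (84.13957977294922, 100.03009033203125), 45.94578552246094)
post top 64 [ 582.8 -233.3   94.7] [ 575. -242.   91.] [ 591. -226.   97.]
walls 436 ((498.76513671875, -330.1757507324219), (384.0673522949219, 117.87401580810547), 61.3083610534668)
dark 54 137 [ 448. -498.   54.]
```

Feeder origin is about (584.5, -235.2), with +y along (0.70, 0.713). The reader fit and the post top agree with this. One jaw direction, 25.9° from the current yaw, works for both the post and the pot. Moving above the post first.

Emit:
carry_out:
  deltas:
    - [[0, 0, 4], [3.7, 3.5, 0], 0]
    - [[0, 0, 8], [7.8, 7.4, 0], 0]
    - [[0, 0, 12], [12, 11.3, 0], 0]
    - [[0, 0, 16], [16.3, 15.4, 0], 0]
    - [[0, 0, 20], [20.6, 19.5, -1], 0]
    - [[0, 0, 24], [24.9, 23.5, -2], 0]
    - [[0, 0, 25.9], [29.2, 27.6, -3], 0]
    - [[0, 0, 25.9], [33.5, 31.6, -4], 0]
    - [[0, 0, 25.9], [37.44, 35.34, -5], 0]
    - [[0, 0, 25.9], [37.44, 35.34, -5], 0]
  force: 40

```text
time_s: 1.35
tcp_pos: [586.1, -232.3, 171.2]
ee_rot: [[0.698, 0.716, -0.001], [0.716, -0.698, 0.001], [0.0, -0.002, -1.0]]
wrist_force: [0.4, 0.4, 0.7]
gripper_width: 91.9
```

Emit:
carry_out:
  deltas:
    - [[0, 0, 0], [0, 0, 0], 0]
    - [[0, 0, 0], [0, 0, -2], 0]
    - [[0, 0, 0], [0, 0, -4], 0]
    - [[0, 0, 0], [0, 0, -6], 0]
    - [[0, 0, 0], [0, 0, -8], 0]
    - [[0, 0, 0], [0, 0, -9.5], 0]
    - [[0, 0, 0], [0, 0, -10.9], 0]
    - [[0, 0, 0], [0, 0, -10.9], 0]
    - [[0, 0, 0], [0, 0, -10.9], 0]
    - [[0, 0, 0], [0, 0, -10.9], 0]

```text
time_s: 2.6
tcp_pos: [585.0, -235.4, 64.3]
ee_rot: [[0.7, 0.714, 0.001], [0.714, -0.7, -0.0], [0.0, 0.001, -1.0]]
wrist_force: [0.1, -0.2, -0.6]
gripper_width: 91.6
```

Run:
```python
from station import bot, optics
from h import *
s=optics.snapshot("scene"); i=s["pixels"]
cv2.imwrite("pics/s1.png",cv2.resize(i[220:440,20:320,::-1],None,fx=2.5,fy=2.5))
st=bot.sense();print(st["tcp_pos"],st["wrist_force"])
```

```text
[ 584.93173274 -235.38564043   64.27902145] [-0.18385066 -0.43839022 -1.42037111]
```

View pics/s1.png

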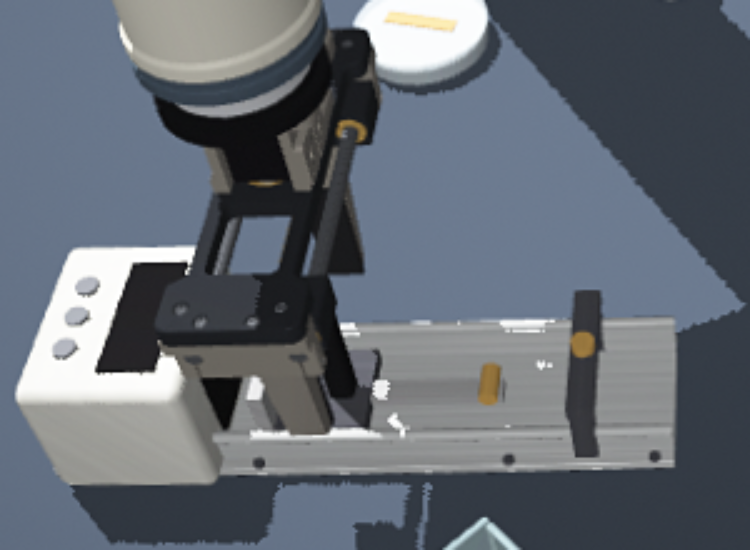

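Run:
```python
from h import *
s=dict(np.load("scene0.npz"))
o=np.array([584.7,-235.3,0]);fy=np.array([.7,.714,0]);fx=np.array([.714,-.7,0]);z=np.array([0,0,1])
g=lambda x,y,h:o+fx*x+fy*y+z*h
P=proj(s,[g(0,0,96),g(0,0,30),g(7,7,56),g(7,-7,56),g(64,10,56),g(64,-10,56),g(30,130,27)])
print(np.round((P-[20,220])*2.5))
```

```text
[[313. 289.]
 [340. 370.]
 [341. 350.]
 [314. 350.]
 [328. 445.]
 [287. 445.]
 [585. 415.]]
```

The picture agrees with the model: the near finger tip is predicted at x 287–328 and seen at about 290–330, and the post stands between the jaws. Closing.

Emit:
carry_out:
  deltas:
    - [[0, 0, 0], [0, 0, 0], 255]
    - [[0, 0, 0], [0, 0, 0], 255]
    - [[0, 0, 0], [0, 0, 0], 255]
    - [[0, 0, 0], [0, 0, 0], 255]
    - [[0, 0, 0], [0, 0, 0], 255]
    - [[0, 0, 0], [0, 0, 0], 255]
    - [[0, 0, 0], [0, 0, 0], 255]
    - [[0, 0, 0], [0, 0, 0], 255]
    - [[0, 0, 0], [0, 0, 0], 255]
    - [[0, 0, 0], [0, 0, 0], 255]
  force: 40

```text
time_s: 3.9
tcp_pos: [584.5, -235.3, 63.6]
ee_rot: [[0.7, 0.714, 0.0], [0.714, -0.7, -0.0], [0.0, 0.0, -1.0]]
wrist_force: [0.4, -0.2, -0.6]
gripper_width: 13.9
```

Emit:
carry_out:
  deltas:
    - [[0, 0, 0], [0.56, 0.57, 0], 255]
    - [[0, 0, 0], [1.12, 1.14, 0], 255]
    - [[0, 0, 0], [1.68, 1.71, 0], 255]
    - [[0, 0, 0], [2.24, 2.28, 0], 255]
    - [[0, 0, 0], [2.8, 2.86, 0], 255]
    - [[0, 0, 0], [3.36, 3.43, 0], 255]
    - [[0, 0, 0], [3.92, 4.0, 0], 255]
    - [[0, 0, 0], [4.34, 4.43, 0], 255]
    - [[0, 0, 0], [4.62, 4.71, 0], 255]
    - [[0, 0, 0], [4.62, 4.71, 0], 255]

```text
time_s: 5.15
tcp_pos: [631.3, -188.0, 63.6]
ee_rot: [[0.7, 0.714, 0.001], [0.714, -0.7, -0.0], [0.0, 0.001, -1.0]]
wrist_force: [0.6, -5.5, -1.9]
gripper_width: 13.3
```

Emit:
carry_out:
  deltas:
    - [[0, 0, 0], [0, 0, 0], 255]
    - [[0, 0, 0], [0, 0, 0], 255]
    - [[0, 0, 0], [0, 0, 0], 255]
    - [[0, 0, 0], [0, 0, 0], 255]
    - [[0, 0, 0], [0, 0, 0], 255]
    - [[0, 0, 0], [0, 0, 0], 255]
    - [[0, 0, 0], [0, 0, 0], 255]
    - [[0, 0, 0], [0, 0, 0], 255]
    - [[0, 0, 0], [0, 0, 0], 255]
    - [[0, 0, 0], [0, 0, 0], 255]

```text
time_s: 6.4
tcp_pos: [630.9, -188.3, 63.6]
ee_rot: [[0.7, 0.714, 0.001], [0.714, -0.7, -0.0], [0.0, 0.001, -1.0]]
wrist_force: [-0.0, -5.4, -0.9]
gripper_width: 14.0
```

Emit:
carry_out:
  deltas:
    - [[0, 0, 0], [0, 0, 0], 60]
    - [[0, 0, 0], [0, 0, 0], 60]
    - [[0, 0, 0], [0, 0, 0], 60]
    - [[0, 0, 0], [0, 0, 0], 60]
    - [[0, 0, 0], [0, 0, 2], 60]
    - [[0, 0, 0], [0, 0, 4], 60]
    - [[0, 0, 0], [0, 0, 6.5], 60]
    - [[0, 0, 0], [0, 0, 9], 60]
    - [[0, 0, 0], [0, 0, 11], 60]
    - [[0, 0, 0], [0, 0, 12], 60]

```text
time_s: 7.65
tcp_pos: [631.3, -188.3, 185.8]
ee_rot: [[0.7, 0.714, 0.002], [0.714, -0.7, -0.001], [0.001, 0.002, -1.0]]
wrist_force: [-1.4, -0.0, -0.6]
gripper_width: 70.4
```

Run:
```python
from station import bot, optics
from h import *
s=optics.snapshot("scene"); i=s["pixels"]
cv2.imwrite("pics/s2.png",cv2.resize(i[220:440,20:320,::-1],None,fx=2.5,fy=2.5))
st=bot.sense();print(st["tcp_pos"],st["wrist_force"],st["gripper_width"])
o=np.array([584.7,-235.3,0]);fy=np.array([.7,.714,0]);fx=np.array([.714,-.7,0]);z=np.array([0,0,1])
g=lambda x,y,h:o+fx*x+fy*y+z*h
for t in (0,59): print(t,np.round((proj(s,[g(0,t,96),g(0,t,30),g(30,-40+t,46)])-[20,220])*2.5))
```

```text
[ 631.57653378 -188.38946032  186.2802049 ] [ 0.82137615 -0.34295944  0.42590508] 69.98219035849026
0 [[313. 289.]
 [340. 370.]
 [245. 400.]]
59 [[431. 286.]
 [452. 367.]
 [361. 398.]]
```

View pics/s2.png

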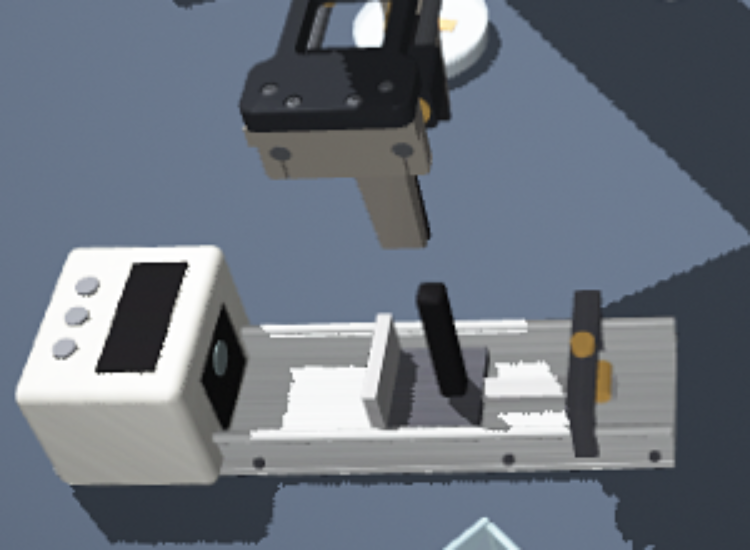

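The catch is holding: the post top is at (432,286), exactly where travel 59 mm predicts it. Next, the tall pot.

Emit:
carry_out:
  deltas:
    - [[0, 0, 0], [0, 4, 0], 0]
    - [[0, 0, 0], [0, 9, 0], 0]
    - [[0, 0, 0], [0, 14, 0], 0]
    - [[0, 0, 0], [0, 19, 0], 0]
    - [[0, 0, 0], [-0.1, 24, 0], 0]
    - [[0, 0, 0], [-0.2, 29, 0], 0]
    - [[0, 0, 0], [-0.24, 33.5, 0], 0]
    - [[0, 0, 0], [-0.24, 36.5, 0], 0]
    - [[0, 0, 0], [-0.24, 37.4, 0], 0]
    - [[0, 0, 0], [-0.24, 37.4, 0], 0]

```text
time_s: 8.95
tcp_pos: [628.0, 185.6, 183.1]
ee_rot: [[0.7, 0.714, -0.001], [0.714, -0.7, -0.001], [-0.001, -0.0, -1.0]]
wrist_force: [-0.0, 0.1, -0.1]
gripper_width: 91.9
```

Emit:
carry_out:
  deltas:
    - [[0, 0, 0], [0, 0, 0], 0]
    - [[0, 0, 0], [0, 0, -1], 0]
    - [[0, 0, 0], [0, 0, -3], 0]
    - [[0, 0, 0], [0, 0, -5], 0]
    - [[0, 0, 0], [0, 0, -7], 0]
    - [[0, 0, 0], [0, 0, -7], 0]
    - [[0, 0, 0], [0, 0, -7], 0]
    - [[0, 0, 0], [0, 0, -7], 0]
    - [[0, 0, 0], [0, 0, -7], 0]
    - [[0, 0, 0], [0, 0, -7], 0]

```text
time_s: 10.2
tcp_pos: [628.5, 185.9, 114.0]
ee_rot: [[0.7, 0.714, 0.001], [0.714, -0.7, 0.0], [0.001, 0.0, -1.0]]
wrist_force: [-0.5, -0.6, 0.3]
gripper_width: 92.3
```

Run:
```python
from station import bot, optics
from h import *
s=optics.snapshot("scene"); i=s["pixels"]
cv2.imwrite("pics/s3.png",cv2.resize(i[60:290,260:500,::-1],None,fx=2.5,fy=2.5))
st=bot.sense();print(st["tcp_pos"],st["wrist_force"],st["gripper_width"])
```

```text
[628.41849011 185.91528442 113.94223828] [ 0.02029302  0.93278676 -0.20871971] 92.09056074208169
```

View pics/s3.png

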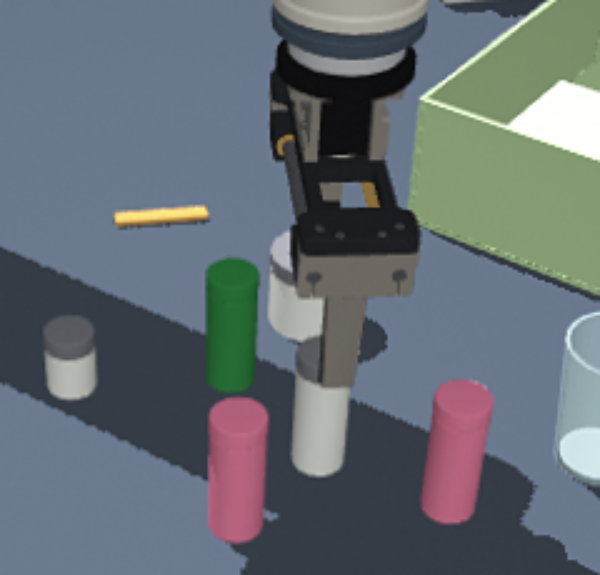

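The fingers straddle the white pot (top at about (310,350) in the crop), and both pinks and the green one are clear. Descending and gripping.

Emit:
carry_out:
  deltas:
    - [[0, 0, 0], [0, 0, -1.5], 0]
    - [[0, 0, 0], [0, 0, -3], 0]
    - [[0, 0, 0], [0, 0, -4.5], 0]
    - [[0, 0, 0], [0, 0, -6], 0]
    - [[0, 0, 0], [0, 0, -6.3], 0]
    - [[0, 0, 0], [0, 0, -6.3], 0]
    - [[0, 0, 0], [0, 0, -6.3], 0]
    - [[0, 0, 0], [0, 0, -6.3], 90]
    - [[0, 0, 0], [0, 0, -6.3], 120]
    - [[0, 0, 0], [0, 0, -6.3], 150]
  force: 20

```text
time_s: 11.5
tcp_pos: [628.3, 185.9, 50.8]
ee_rot: [[0.7, 0.714, 0.0], [0.714, -0.7, 0.0], [0.0, 0.0, -1.0]]
wrist_force: [0.0, -0.0, 0.4]
gripper_width: 64.2
```

Emit:
carry_out:
  deltas:
    - [[0, 0, 0], [0, 0, 0], 200]
    - [[0, 0, 0], [0, 0, 0], 255]
    - [[0, 0, 0], [0, 0, 0], 255]
    - [[0, 0, 0], [0, 0, 0], 255]
    - [[0, 0, 0], [0, 0, 0], 255]
    - [[0, 0, 0], [0, 0, 1], 255]
    - [[0, 0, 0], [0, 0, 3], 255]
    - [[0, 0, 0], [0, 0, 6], 255]
    - [[0, 0, 0], [0, 0, 10], 255]
    - [[0, 0, 0], [0, 0, 14], 255]

```text
time_s: 12.75
tcp_pos: [628.4, 185.9, 193.5]
ee_rot: [[0.7, 0.714, 0.001], [0.714, -0.7, 0.0], [0.001, 0.001, -1.0]]
wrist_force: [0.3, -0.3, -0.7]
gripper_width: 35.2
```

Run:
```python
from station import bot, optics
from h import *
s=optics.snapshot("scene"); i=s["pixels"]
cv2.imwrite("pics/s4.png",cv2.resize(i[40:290,260:500,::-1],None,fx=2.3,fy=2.3))
st=bot.sense();print(st["tcp_pos"],st["wrist_force"],st["gripper_width"])
```

```text
[631.1019861  186.7035675  199.50683198] [2.07193632 0.64754802 2.40260487] 35.67157274537429
```

View pics/s4.png

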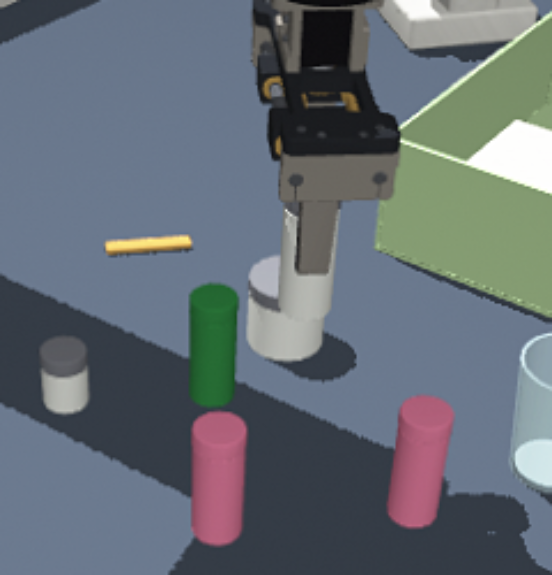

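The pot is held upright, and its grip width of 35.5 mm matches the 36 mm diameter. Carrying it over the gap at feeder y = -37.

Emit:
carry_out:
  deltas:
    - [[0, 0, 0], [-0.5, -3, 0], 255]
    - [[0, 0, 0], [-1.2, -8, 0], 255]
    - [[0, 0, 0], [-2, -13, 0], 255]
    - [[0, 0, 0], [-2.8, -18, 0], 255]
    - [[0, 0, 0], [-3.6, -23, 0], 255]
    - [[0, 0, 0], [-4.4, -28, 0], 255]
    - [[0, 0, 0], [-5.2, -33, 0], 255]
    - [[0, 0, 0], [-6, -38, 0], 255]
    - [[0, 0, 0], [-6.6, -42, 0], 255]
    - [[0, 0, 0], [-6.96, -44.76, 0], 255]

```text
time_s: 14.05
tcp_pos: [558.5, -263.8, 192.1]
ee_rot: [[0.701, 0.713, 0.002], [0.713, -0.701, -0.001], [0.0, 0.002, -1.0]]
wrist_force: [-0.0, 0.1, -0.4]
gripper_width: 35.6
```

Emit:
carry_out:
  deltas:
    - [[0, 0, 0], [0, 0, 0], 255]
    - [[0, 0, 0], [0, 0, 0], 255]
    - [[0, 0, 0], [0, 0, -1.5], 255]
    - [[0, 0, 0], [0, 0, -3], 255]
    - [[0, 0, 0], [0, 0, -4], 255]
    - [[0, 0, 0], [0, 0, -4], 255]
    - [[0, 0, 0], [0, 0, -4], 255]
    - [[0, 0, 0], [0, 0, -4], 255]
    - [[0, 0, 0], [0, 0, -4], 255]
    - [[0, 0, 0], [0, 0, -4], 255]

```text
time_s: 15.3
tcp_pos: [558.8, -261.8, 150.8]
ee_rot: [[0.7, 0.714, 0.0], [0.714, -0.7, -0.0], [0.0, 0.0, -1.0]]
wrist_force: [-0.0, -0.4, -0.5]
gripper_width: 35.0
```

Run:
```python
from station import bot, optics
from h import *
for n,b in (("scene",(180,430,20,320)),("top",(150,350,380,600))):
    s=optics.snapshot(n); i=s["pixels"]
    cv2.imwrite(f"pics/{n}5.png",cv2.resize(i[b[0]:b[1],b[2]:b[3],::-1],None,fx=2.4,fy=2.4))
st=bot.sense();print(st["tcp_pos"],st["wrist_force"],st["gripper_width"])
```

```text
[ 558.71091138 -261.77778938  150.7187289 ] [ 0.02920504  0.56479798 -1.5603163 ] 35.553492409356
```

View pics/scene5.png

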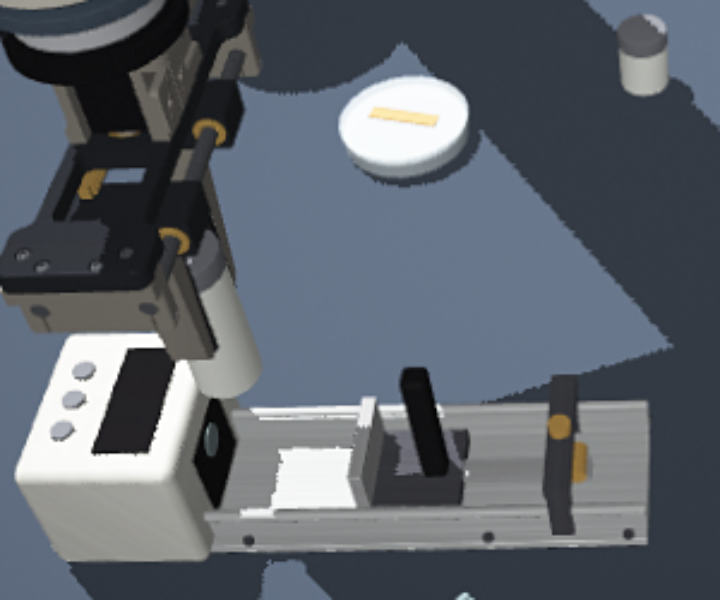

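View pics/top5.png

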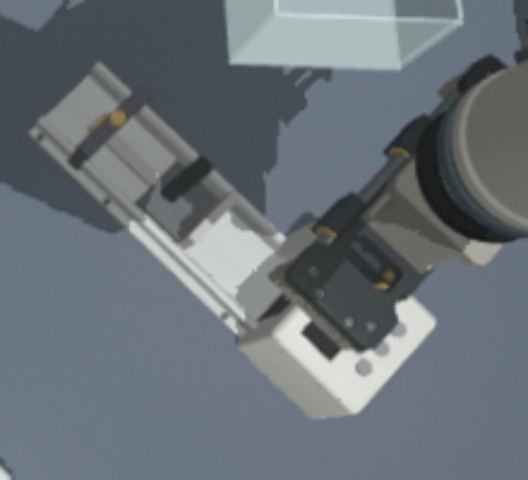

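The pot hangs upright just in front of the reader face. I'll shift 4 mm toward the follower for clearance and lower it.

Emit:
carry_out:
  deltas:
    - [[0, 0, 0], [0.28, 0.29, 0], 255]
    - [[0, 0, 0], [0.28, 0.29, -1], 255]
    - [[0, 0, 0], [0.28, 0.29, -2.5], 255]
    - [[0, 0, 0], [0.28, 0.29, -4], 255]
    - [[0, 0, 0], [0.28, 0.29, -5.5], 255]
    - [[0, 0, 0], [0.28, 0.29, -7], 255]
    - [[0, 0, 0], [0.28, 0.29, -8], 255]
    - [[0, 0, 0], [0.28, 0.29, -8.8], 255]
    - [[0, 0, 0], [0.28, 0.29, -8.8], 255]
    - [[0, 0, 0], [0.28, 0.29, -8.8], 255]

```text
time_s: 16.65
tcp_pos: [561.8, -259.0, 63.0]
ee_rot: [[0.7, 0.714, 0.001], [0.714, -0.7, -0.0], [0.0, 0.001, -1.0]]
wrist_force: [-0.5, 0.1, -1.4]
gripper_width: 35.5
```

Run:
```python
from station import bot, optics
from h import *
for n,b in (("scene",(200,430,20,320)),):
    s=optics.snapshot(n); i=s["pixels"]
    cv2.imwrite(f"pics/{n}6.png",cv2.resize(i[b[0]:b[1],b[2]:b[3],::-1],None,fx=2.5,fy=2.5))
st=bot.sense();print(st["tcp_pos"],st["wrist_force"],st["gripper_width"])
```

```text
[ 561.83743329 -258.99518467   63.12469831] [-0.00848418 -0.26235294 -0.31325171] 35.30512425505425
```

View pics/scene6.png

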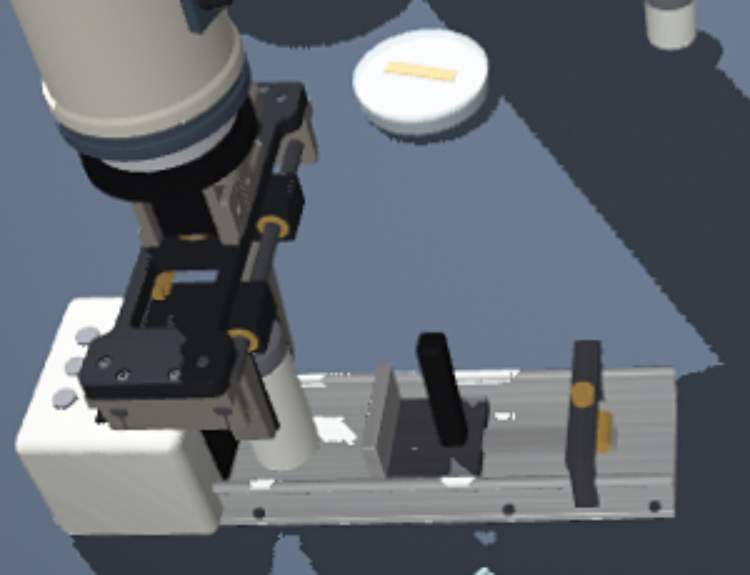

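The pot is inside the track with gaps on both sides. Lowering the last 6 mm.

Emit:
carry_out:
  deltas:
    - [[0, 0, 0], [0, 0, -0.1], 255]
    - [[0, 0, 0], [0, 0, -0.2], 255]
    - [[0, 0, 0], [0, 0, -0.3], 255]
    - [[0, 0, 0], [0, 0, -0.4], 255]
    - [[0, 0, 0], [0, 0, -0.5], 255]
    - [[0, 0, 0], [0, 0, -0.6], 255]
    - [[0, 0, 0], [0, 0, -0.6], 255]
    - [[0, 0, 0], [0, 0, -0.6], 255]
    - [[0, 0, 0], [0, 0, -0.6], 255]
    - [[0, 0, 0], [0, 0, -0.6], 255]

```text
time_s: 17.95
tcp_pos: [561.5, -258.8, 56.6]
ee_rot: [[0.7, 0.714, -0.0], [0.714, -0.7, 0.0], [-0.0, -0.0, -1.0]]
wrist_force: [0.2, -0.6, -0.2]
gripper_width: 35.2
```

Emit:
carry_out:
  deltas:
    - [[0, 0, 0], [0, 0, -0.05], 255]
    - [[0, 0, 0], [0, 0, -0.1], 255]
    - [[0, 0, 0], [0, 0, -0.1], 255]
    - [[0, 0, 0], [0, 0, -0.1], 255]
    - [[0, 0, 0], [0, 0, -0.1], 255]
    - [[0, 0, 0], [0, 0, -0.1], 255]
    - [[0, 0, 0], [0, 0, -0.1], 255]
    - [[0, 0, 0], [0, 0, -0.1], 255]
    - [[0, 0, 0], [0, 0, -0.1], 255]
    - [[0, 0, 0], [0, 0, -0.1], 255]

```text
time_s: 19.2
tcp_pos: [561.6, -258.8, 56.4]
ee_rot: [[0.7, 0.714, 0.0], [0.714, -0.7, -0.0], [0.0, 0.0, -1.0]]
wrist_force: [-3.0, 1.9, 8.0]
gripper_width: 35.3
```

Run:
```python
from station import bot
st=bot.sense();print(st["tcp_pos"],st["wrist_force"],st["gripper_width"])
```

```text
[ 561.62056589 -258.83398133   56.40293534] [-3.01173963  1.86384704  7.9500376 ] 35.346313524077395
```

Contact with the floor: 8 N upward. Opening in steps, then rising.

Emit:
carry_out:
  deltas:
    - [[0, 0, 0], [0, 0, 0.05], 140]
    - [[0, 0, 0], [0, 0, 0.05], 120]
    - [[0, 0, 0], [0, 0, 0.05], 90]
    - [[0, 0, 0], [0, 0, 0.05], 60]
    - [[0, 0, 0], [0, 0, 0.05], 40]
    - [[0, 0, 0], [0, 0, 0.05], 40]
    - [[0, 0, 0], [0, 0, 2], 40]
    - [[0, 0, 0], [0, 0, 5], 40]
    - [[0, 0, 0], [0, 0, 8], 40]
    - [[0, 0, 0], [0, 0, 12], 40]

```text
time_s: 20.45
tcp_pos: [561.2, -258.7, 177.5]
ee_rot: [[0.7, 0.714, -0.0], [0.714, -0.7, 0.0], [-0.0, -0.0, -1.0]]
wrist_force: [-0.0, 0.7, -0.1]
gripper_width: 77.1
```

Run:
```python
from station import bot, optics
from h import *
for n,b in (("scene",(200,430,20,320)),):
    s=optics.snapshot(n); i=s["pixels"]
    cv2.imwrite(f"pics/{n}7.png",cv2.resize(i[b[0]:b[1],b[2]:b[3],::-1],None,fx=2.5,fy=2.5))
st=bot.sense();print(st["tcp_pos"],st["wrist_force"],st["gripper_width"])
```

```text
[ 563.95069698 -259.95099867  183.4850276 ] [ 2.52972614 -0.77440498  3.82327777] 77.62314579288336
```

View pics/scene7.png

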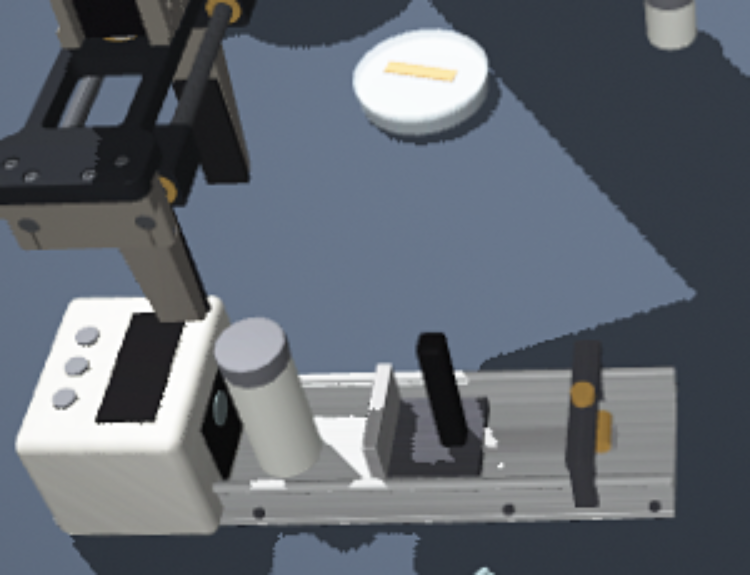

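The pot stands upright in the track, and the follower is still caught. Next I'll go behind the post (feeder y = 92) with the fingers closed.

Emit:
carry_out:
  deltas:
    - [[0, 0, 0], [1.75, 1.78, 0], 255]
    - [[0, 0, 0], [4, 4.08, 0], 255]
    - [[0, 0, 0], [6.5, 6.63, 0], 255]
    - [[0, 0, 0], [8.75, 8.92, 0], 255]
    - [[0, 0, 0], [8.75, 8.92, -1], 255]
    - [[0, 0, 0], [8.75, 8.92, -3], 255]
    - [[0, 0, 0], [8.75, 8.92, -5.5], 255]
    - [[0, 0, 0], [8.75, 8.92, -8], 255]
    - [[0, 0, 0], [8.75, 8.92, -9.8], 255]
    - [[0, 0, 0], [8.75, 8.92, -9.8], 255]

```text
time_s: 21.75
tcp_pos: [647.3, -169.9, 75.7]
ee_rot: [[0.701, 0.713, -0.003], [0.713, -0.701, 0.001], [-0.002, -0.003, -1.0]]
wrist_force: [-0.4, -0.0, 0.9]
gripper_width: 0.1
```

Run:
```python
from station import bot, optics
from h import *
for n,b in (("scene",(200,430,20,320)),):
    s=optics.snapshot(n); i=s["pixels"]
    cv2.imwrite(f"pics/{n}8.png",cv2.resize(i[b[0]:b[1],b[2]:b[3],::-1],None,fx=2.5,fy=2.5))
st=bot.sense();print(st["tcp_pos"],st["wrist_force"],st["gripper_width"])
```

```text
[ 648.29147956 -169.99999958   76.99239736] [ 0.04909298 -0.60048112 -0.01082808] 0.35012066890574284
```

View pics/scene8.png

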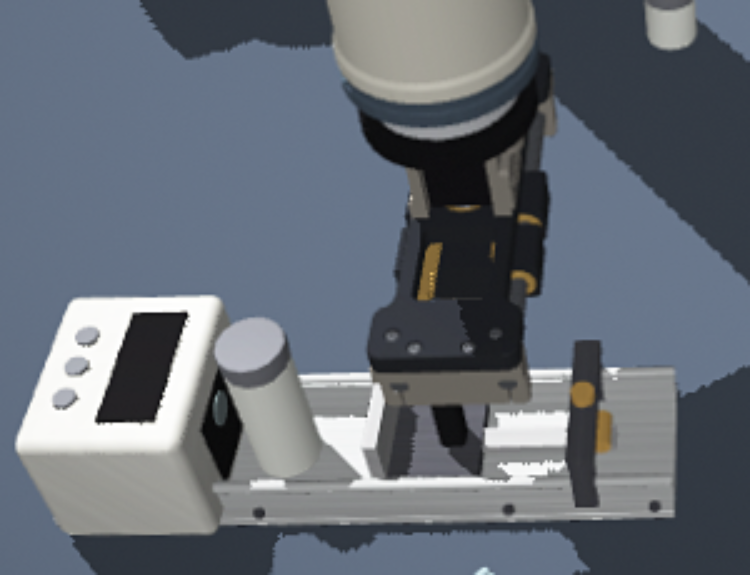

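Emit:
carry_out:
  deltas:
    - [[0, 0, 0], [-0.4, -0.41, 0], 255]
    - [[0, 0, 0], [-0.8, -0.82, 0], 255]
    - [[0, 0, 0], [-1.1, -1.12, 0], 255]
    - [[0, 0, 0], [-1.3, -1.33, 0], 255]
    - [[0, 0, 0], [-1.5, -1.53, 0], 255]
    - [[0, 0, 0], [-1.7, -1.73, 0], 255]
    - [[0, 0, 0], [-1.9, -1.94, 0], 255]
    - [[0, 0, 0], [-2.1, -2.14, 0], 255]
    - [[0, 0, 0], [-2.25, -2.29, 0], 255]
    - [[0, 0, 0], [-2.38, -2.43, 0], 255]

```text
time_s: 23.05
tcp_pos: [624.9, -194.3, 77.6]
ee_rot: [[0.701, 0.713, -0.0], [0.713, -0.701, -0.0], [-0.0, -0.0, -1.0]]
wrist_force: [-0.5, 0.2, -0.7]
gripper_width: 0.4
```

Run:
```python
from station import bot, optics
from h import *
for n,b in (("scene",(200,430,20,320)),):
    s=optics.snapshot(n); i=s["pixels"]
    cv2.imwrite(f"pics/{n}9.png",cv2.resize(i[b[0]:b[1],b[2]:b[3],::-1],None,fx=2.5,fy=2.5))
st=bot.sense();print(st["tcp_pos"],st["wrist_force"],st["gripper_width"])
```

```text
[ 624.82952784 -194.35812822   77.58133942] [ 0.38434607 -0.1697594   0.36067531] 0.38542830717034027
```

View pics/scene9.png

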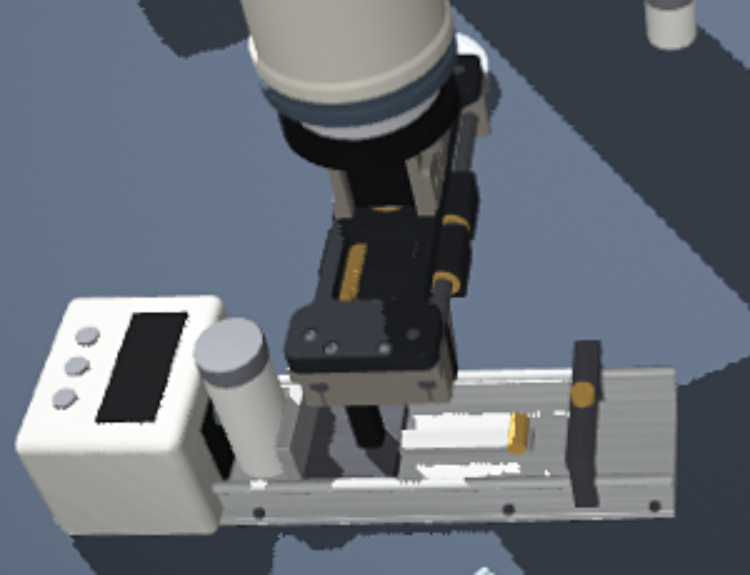

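The follower has sprung shut and the plate is holding the pot against the reader. Backing off from the post, then up and clear.

Emit:
carry_out:
  deltas:
    - [[0, 0, 0], [0.7, 0.71, 0], 255]
    - [[0, 0, 0], [1.4, 1.43, 0], 255]
    - [[0, 0, 0], [1.4, 1.43, 2], 255]
    - [[0, 0, 0], [1.4, 1.43, 5], 255]
    - [[0, 0, 0], [1.4, 1.43, 9], 255]
    - [[0, 0, 0], [1.4, 1.43, 13], 255]
    - [[0, 0, 0], [1.4, 4, 16], 255]
    - [[0, 0, 0], [1.4, 8, 18], 255]
    - [[0, 0, 0], [1.4, 11, 18], 255]
    - [[0, 0, 0], [1.4, 12, 18], 255]

```text
time_s: 24.35
tcp_pos: [639.3, -72.5, 259.2]
ee_rot: [[0.699, 0.715, 0.002], [0.715, -0.699, -0.0], [0.001, 0.001, -1.0]]
wrist_force: [-0.1, 0.7, 0.4]
gripper_width: 0.5
```

Emit:
carry_out:
  deltas:
    - [[0, 0, 0], [0, 0, 0], 255]
    - [[0, 0, 0], [0, 0, 0], 255]
    - [[0, 0, 0], [0, 0, 0], 255]
    - [[0, 0, 0], [0, 0, 0], 255]
    - [[0, 0, 0], [0, 0, 0], 255]
    - [[0, 0, 0], [0, 0, 0], 255]
    - [[0, 0, 0], [0, 0, 0], 255]
    - [[0, 0, 0], [0, 0, 0], 255]
    - [[0, 0, 0], [0, 0, 0], 255]
    - [[0, 0, 0], [0, 0, 0], 255]

```text
time_s: 25.6
tcp_pos: [639.2, -73.9, 257.6]
ee_rot: [[0.7, 0.714, 0.0], [0.714, -0.7, 0.0], [0.0, 0.0, -1.0]]
wrist_force: [0.3, -0.4, 0.4]
gripper_width: 0.4
```

Run:
```python
from station import bot, optics
from h import *
o=np.array([584.7,-235.3,0]);fy=np.array([.7,.714,0]);fx=np.array([.714,-.7,0]);z=np.array([0,0,1])
g=lambda x,y,h:o+fx*x+fy*y+z*h
s=optics.snapshot("scene"); i=s["pixels"]
cv2.imwrite("pics/scene10.png",cv2.resize(i[200:430,20:320,::-1],None,fx=2.5,fy=2.5))
print(np.round((proj(s,[g(0,16,96),g(0,-42,96),g(0,-42,6)])-[20,200])*2.5))
P=cloud(s); Q=(P-o).reshape(-1,3); F=np.c_[Q@fx,Q@fy,Q[:,2]]
T=F[(abs(F[:,0])<30)&(F[:,1]>-59)&(F[:,1]<-18)&(F[:,2]>88)&(F[:,2]<102)]
print("lid c",cv2.minEnclosingCircle(T[:,:2].astype(np.float32)),"z",np.percentile(T[:,2],[5,50,95]))
T=F[(abs(F[:,0])<20)&(F[:,1]>0)&(F[:,1]<80)&(F[:,2]>88)&(F[:,2]<102)]; print("post",T.mean(0))
```

```text
[[345. 338.]
 [229. 341.]
 [272. 448.]]
lid c ((1.3670412302017212, -42.764427185058594), 18.87026023864746) z [90.20960122 94.39120998 96.18355711]
post [ 3.56900854 14.57401747 93.44691423]
```

View pics/scene10.png

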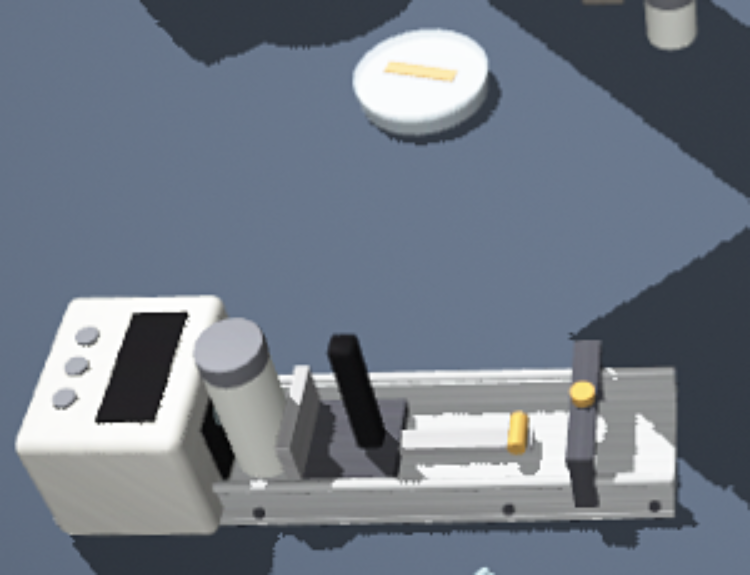

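The pot stands upright against the reader with its lid centred at feeder y ≈ -42.8 (-42 expected). The post top is at (343,338), against (345,338) predicted for travel 16 mm. The gripper is clear, so I'm handing in.

```bash
python3 -c "
from station import bot
print(bot.close_job())"
```

```text
the job is handed in; nothing more can be done
None
```

The tall pot is loaded: it stands upright in the track, held against the reader by the sprung follower, and I've handed the job in. It took about 26 s of the 58 s.

**What I did:**
- I pulled the post back 66 mm. The picture taken after letting go showed the catch holding it at about 59 mm.
- I lifted the white, grey-lidded tall pot from between its look-alikes, which stayed where they were, and set it down in the gap until it touched the floor (8 N).
- I pushed the post off the catch with closed fingers, and the follower sprang shut. I then backed the gripper well clear.

**Last checks:**
- **Pot position:** the lid centre is at feeder y ≈ -42.8 mm, where -42 is expected, and the lid is about 95 mm high, where 96 is expected.
- **Follower:** the post is at about 14.6 mm travel by depth, where 16 is expected. In the picture it lies within 2 enlarged pixels (under 1 camera pixel) of the 16 mm prediction.
- **Disagreements:** the two cameras differed by about 4 mm on object positions, so I used their mean. No check failed.

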